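# Level the stage plate by its two foot screws

## Robot

A 6-joint arm with a two-finger parallel gripper is mounted at the origin on a cart in front of the work surface, level with it; the furniture and walls round the work are solid. World frame = base frame: x ahead of the robot, y to its left, z up, the work surface at z = 0. Lengths are in m, angles in rad, forces in N, time in s.
With the tool pointing down it reaches from about 0.325 to 0.775 m from the base axis. Payload 5.5 kg.
Tool frame: the origin (TCP) lies between the finger pads, 19 mm behind the fingertips; this is the grasp point; z points along the fingers, y is the line along which they close (so a half turn about z gives the same grasp; the last joint's range is limited). The gripper opens to 85 mm and grips with 20 to 120 N. Pads are 22 mm wide; open, the fingers measure 114 mm over their backs; the gripper's body (76 mm by 85 mm) begins 54 mm behind the grasp point. The pads swing forward as they close: fully open they stand 13 mm farther back than shut.
Start: joints at [1.163, 0.091, 1.231, -0, 1.82, -0.057], TCP at [0.206, 0.563, 0.25] pointing down, gripper open.
Joint ranges: [-2.87, 2.87], [-0.86, 2.18], [0.17, 2.46], [-1.51, 4.65], [0.06, 2.69], [-2.65, 2.65]. Speed limits (rad/s): [2.57, 2.57, 3.01, 3.14, 3.14, 3.14].

## Interface

Orientations are given as a rotation vector (axis times angle).
In Python, from rig import robot gives the robot as it stands.
- The arm moves only by the shell command python3 -m inch 'ROWS'. ROWS is JSON, a list of rows, each a list of 7 numbers: the shift along the tool's x, y, z in cm, then the turn, a rotation vector about the tool's x, y, z in degrees, then the opening, from 0 (shut) to 1 (fully open). In form: [[x, y, z, wx, wy, wz, claw], ...]. A call has exactly 10 rows; each row shifts and turns the commanded pose from where the row before left it, along the tool's axes as they then stand; what a row does not reach is not made up. A row lasts 1/12 s, in which the tool goes at most 41.7 mm and 7.16 degrees, less where a joint would pass 70% of its speed; a pose out of reach is approached as far as the arm can. A call with a gripper value outside its range is refused whole. The fingers move at their own pace and stop on an object; the grip force is fixed at half the most. Time passes only in rows, so rows that do not move let the fingers close, or fill a call up. It gives the time, the measured TCP pose, the force, the opening and the grip force at its end, in the units of the state.
- robot.sense(): the state, without advancing time (a new reading comes with each control period).
- robot.read_camera(name): name is "side" or "top" or "wrist"; returns the picture (420x560x3 uint8, red, green, blue); there is no depth.
- robot.calibration(name): a dict with "intrinsics" (3x3 intrinsics, pixels), "dist" ([k1, k2, p1, p2, k3] as OpenCV has them; the pictures are not rectified), "R" (3x3) and "t" (3): a world point X has camera coordinates R X + t. Camera axes: x right, y down, z forward; pixel columns grow to the right and rows downward; lengths in m; the calibration is good to about 2 mm. A picture is of the moment at which its call begins: read the wrist's pose just before it. calibration takes no time and is no camera call; for the wrist camera it gives the pose at the moment of the call.
- robot.close_job(): hands the job in; it is judged then, once.
Trained networks look in the newest picture that a camera, given by its name, has taken for a name from the list of things; names that differ only in an ending like _2 or _b are one class to them, and where a whole thing is asked for, a point or a joint stands for the part that bears it (a point fixed in the world has none). Each returns a list of dicts, best first, with "confidence" (0 to 1); they miss things now and then, are a little off and sometimes report something else, mostly with a low value. They report only what shows in the picture. A call takes as long as a camera call.
- robot.boxes_of(camera, thing): "centre" ([x, y, z] in m, in world coordinates, good to about 4 mm: the middle of the surface that is visible of it).
The state is a dict: "time": time; "qpos": joint angles; "qvel": joint speeds; "tau": joint torques, N m; "position": TCP position; "eef_rot": TCP orientation; "wrist_force": force on the tool from outside, world axes, zero at the start; "torque": the same for the moment, N m; "opening": finger opening in m; "grasp_force": force on a finger pad.
Only numpy, scipy, OpenCV 4.12 (cv2) and the standard library are available. Lean on these libraries where they do the work, as an engineer would, in place of code of your own. Each camera call takes 0.05 s, during which the arm holds its last target. There are 200 camera calls.

## Task

The small levelling stage on the plywood riser beside the kilns is out of level. Turn its red and its blue foot screw, each by as much as it needs, until the bubble in the vial with the red end caps and the bubble in the vial with the blue end caps both rest between the two black lines of their vials, then let go.

Things in the scene. Friction and masses are not known exactly. Their poses are not given: they have to be found in the camera images.
- red_screw_grip (a point): Red foot screw of the aluminium stage (132 mm, fixed): upright round knob, 36 mm dia, 25 mm tall, top 219 mm above the counter. Point: on its axis, 4 mm below its top, a good TCP spot to grip from above in any direction (vials end 24 mm lower). Clockwise from above drives the red bubble 16 mm per rad toward this screw. Turns easily, stays put; stops 1.5 rad either side of level.
- blue_screw_grip (a point): Blue foot screw, same size, stops and behaviour, at the oppopoint corner of the plate, 141 mm from the red one. Point: on its axis, 4 mm below the knob's top. Clockwise from above drives the blue bubble 16 mm per rad toward this screw. Neither screw affects the other's vial. It may start off either way or be nearly level. A knobless pivot foot stands at the corner between the screws.
- red_bubble (a joint): Pale bubble, 16 mm long, in the green tube vial with red end caps, along the plate's edge from pivot foot to red screw. Value in m: bubble's centre from the vial's middle, 0 = level, positive = toward the red screw. The black lines stand 14 mm either side of the middle, so it is between them within 6 mm of 0. Starts on the pivot side.
- blue_bubble (a joint): Pale bubble, 16 mm long, in the like vial with blue end caps, along the plate's edge from pivot foot to blue screw. Value in m: bubble's centre from the vial's middle, 0 = level, positive = toward the blue screw; between the black lines within 6 mm of 0.

How it is judged:
By the outcome, as a careful person would: the job done as asked, in the order asked, and still so for the second after the job is handed in, with the robot touching nothing.
It also fails if it takes over 48 s, if anything falls off the work surface, if the arm or the gripper's body presses on something with over 40 N, if the wrist force passes 120 N, or if a joint passes its speed limit or range.

## Working session

There is one attempt and no reset: what is moved stays moved. The work goes in short steps, Python scripts to look and compute and a shell command to move; the robot and the scene stay as the last step left them, time stands still between calls to the robot, and variables do not carry over. Pictures are saved under pics/ and viewed, at most 10 in all, crops included, and the job is handed in when it is done.

```bash
mkdir -p pics; python3 - <<'E'
from rig import robot
import cv2,numpy as np
s=robot.sense();print(s['time'],s['position'],s['eef_rot'],s['opening'])
a=robot.read_camera("top");b=robot.read_camera("side")
for c in("top","side"):
  for n in("red_screw_grip","blue_screw_grip","red_bubble","blue_bubble"):
    print(c,n,[(np.round(d['centre'],3).tolist(),round(d['confidence'],2)) for d in robot.boxes_of(c,n)[:2]])
cv2.imwrite("pics/top.png",a[:,:,::-1]);cv2.imwrite("pics/side.png",b[:,:,::-1])
E
```

```text
0.0 [0.20610221 0.56321769 0.24885168] [-5.48175328e-01 -3.09295279e+00  3.02194072e-03] 0.08553721500072715
top red_screw_grip [([0.529, 0.312, 0.176], 0.59)]
top blue_screw_grip [([0.525, 0.318, 0.174], 0.81)]
top red_bubble [([0.487, 0.296, 0.185], 0.39), ([0.527, 0.256, 0.187], 0.37)]
top blue_bubble [([0.487, 0.295, 0.191], 0.52)]
side red_screw_grip [([0.526, 0.273, 0.177], 0.87)]
side blue_screw_grip [([0.519, 0.305, 0.176], 0.74)]
side red_bubble []
side blue_bubble []
```

View pics/top.png

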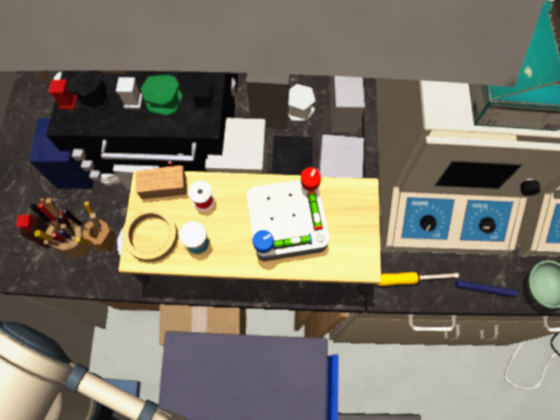

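View pics/side.png

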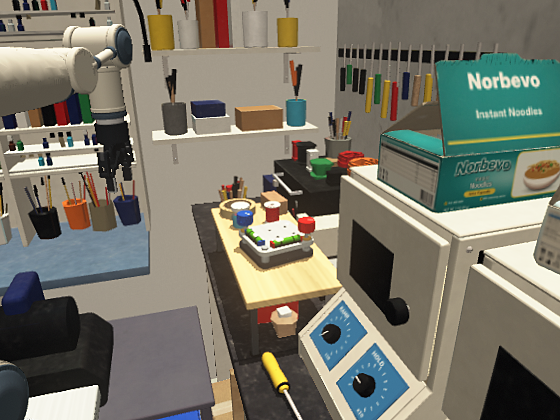

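```bash
cat > h.py <<'E'
from rig import robot
import cv2,numpy as np
def ray(cal,px,z):
    K=np.array(cal['intrinsics'],float);d=np.array(cal['dist'],float);R=np.array(cal['R']);t=np.array(cal['t'])
    p=cv2.undistortPoints(np.array([[px]],float),K,d)[0,0]
    v=R.T@np.array([*p,1]);c=-R.T@t
    return c+v*(z-c[2])/v[2]
def proj(cal,X):
    R=np.array(cal['R'],float);return cv2.projectPoints(np.array(X,float).reshape(-1,1,3),cv2.Rodrigues(R)[0],np.array(cal['t'],float),np.array(cal['intrinsics'],float),np.array(cal['dist'],float))[0][:,0]
def blobs(im,col):
    h=cv2.cvtColor(im,cv2.COLOR_RGB2HSV)
    H,S,V=h[...,0].astype(int),h[...,1],h[...,2]
    m=((H<8)|(H>172)) if col=='red' else (H>100)&(H<125)
    m=(m&(S>150)&(V>80)).astype(np.uint8)
    n,l,st,c=cv2.connectedComponentsWithStats(m)
    return [(c[i].round(1).tolist(),st[i].tolist()) for i in range(1,n) if st[i,4]>12]
E
python3 - <<'E'
from h import *
print(np.round(-np.array(robot.calibration('top')['R']).T@robot.calibration('top')['t'],3))
for c in('top','side'):
  im=cv2.imread(f'pics/{c}.png')[:,:,::-1].copy();cal=robot.calibration(c)
  for col in('red','blue'):
    for b in blobs(im,col):
      x,y=b[0]
      if (c=='top' and 230<x<340 and 150<y<260) or (c=='side' and 225<x<330 and 200<y<260): print(c,col,b,ray(cal,b[0],.207).round(4))
cal=robot.calibration('top')
im=cv2.imread('pics/top.png')[160:270,180:345];cv2.imwrite('pics/crop.png',cv2.resize(im,None,fx=4.8,fy=4.8,interpolation=cv2.INTER_CUBIC))
E
```

```text
[0.233 0.313 1.022]
top red ([310.0, 178.6], [300, 166, 21, 28, 373]) [0.5954 0.2768 0.207 ]
top red ([317.6, 227.6], [314, 226, 8, 4, 17]) [0.5046 0.2619 0.207 ]
top blue ([262.5, 241.3], [253, 231, 21, 21, 302]) [0.4765 0.3545 0.207 ]
side red ([272.0, 214.3], [266, 207, 14, 15, 170]) [0.5397 0.3471 0.207 ]
side red ([305.8, 224.4], [298, 216, 17, 17, 236]) [0.5932 0.2712 0.207 ]
side red ([271.7, 244.1], [270, 241, 5, 7, 23]) [0.4996 0.2057 0.207 ]
side blue ([244.0, 213.4], [237, 211, 16, 6, 65]) [0.4806 0.3724 0.207 ]
```

View pics/crop.png

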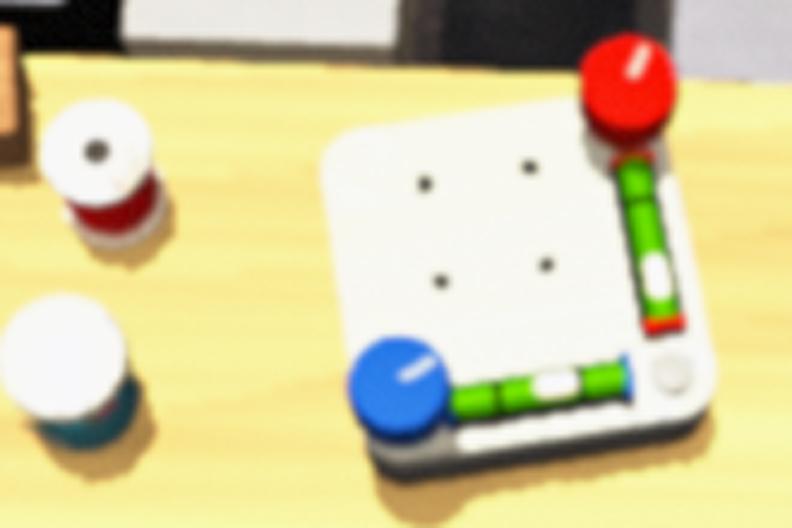

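```bash
cat >> h.py <<'E'
from scipy.spatial.transform import Rotation as Ro
def shift(target):  # cm in tool axes
    s=robot.sense();R=Ro.from_rotvec(s['eef_rot']).as_matrix()
    return (R.T@(np.array(target)-s['position'])*100).round(2)
E
python3 - <<'E'
from h import *
cal=robot.calibration('top')
r=ray(cal,(311.2,178.1),.219);b=ray(cal,(263.1,240.4),.219);print(r,b,np.linalg.norm(r-b))
s=robot.sense();R=Ro.from_rotvec(s['eef_rot']).as_matrix();print(R.round(3))
w=robot.calibration('wrist');Rw=np.array(w['R']);tw=np.array(w['t']);c=-Rw.T@tw
print('cam in tool',R.T@(c-s['position']),'axis',R.T@Rw[2])
for tgt in([.595,.277,.36],[.52,.31,.36],[.48,.3,.4]):
  d=np.array(tgt)-s['position'];w2=dict(w);w2['t']=-Rw@(c+d)
  print(tgt,shift(tgt),proj(w2,[r,b,[r[0]-.09,r[1]-.02,.19]]).round(0).tolist())
E
```

```text
[0.59109016 0.27529014 0.219     ] [0.47447804 0.35298219 0.219     ] 0.1401229504642105
[[-0.939  0.344 -0.   ]
 [ 0.344  0.939 -0.   ]
 [ 0.    -0.    -1.   ]]
cam in tool [ 0.08279845  0.00039112 -0.12290841] axis [-3.23733190e-01 -7.95825321e-04  9.46148079e-01]
[0.595, 0.277, 0.36] [-46.36 -13.54 -11.01] [[275.0, 200.0], [318.0, 28.0], [221.0, 109.0]]
[0.52, 0.31, 0.36] [-38.18 -13.02 -11.01] [[270.0, 279.0], [308.0, 138.0], [220.0, 195.0]]
[0.48, 0.3, 0.4] [-34.77 -15.33 -15.01] [[291.0, 286.0], [326.0, 169.0], [248.0, 214.0]]
```

```bash
python3 -m inch '[[0,0,-3.6,0,0,0,1],[0,0,-3.7,0,0,0,1],[0,0,-3.7,0,0,0,1],[-2.5,-0.8,0,0,0,0,1],[-2.5,-0.8,0,0,0,0,1],[-2.5,-0.8,0,0,0,0,1],[-2.5,-0.8,0,0,0,0,1],[-2.5,-0.8,0,0,0,0,1],[-2.5,-0.8,0,0,0,0,1],[-2.5,-0.8,0,0,0,0,1]]'
python3 -m inch '[[-2.5,-0.8,0,0,0,0,1],[-2.5,-0.8,0,0,0,0,1],[-2.5,-0.8,0,0,0,0,1],[-2.5,-0.8,0,0,0,0,1],[-2.5,-0.8,0,0,0,0,1],[-2.5,-0.8,0,0,0,0,1],[-2.5,-0.8,0,0,0,0,1],[-2.5,-0.8,0,0,0,0,1],[-1.7,-0.3,0,0,0,0,1],[0,0,0,0,0,0,1]]'
python3 - <<'E'
from h import *
cal=robot.calibration('wrist');im=robot.read_camera('wrist');s=robot.sense()
print(s['position'],s['qpos'])
cv2.imwrite('pics/w1.png',im[:,:,::-1])
for col in('red','blue'):
  for b in blobs(im,col): print(col,b,ray(cal,b[0],.215).round(4))
E
```

```text
time: 1.33
position: [0.3521, 0.4499, 0.3601]
eef_rot: [0.548, 3.093, 0.0]
wrist_force: [-0.1, 0.4, 0.6]
opening: 0.0853
grasp_force: 0.0
time: 2.17
position: [0.5346, 0.3109, 0.3588]
eef_rot: [-0.554, -3.092, 0.002]
wrist_force: [0.7, 0.7, -1.1]
opening: 0.085
grasp_force: 0.0
[0.53321122 0.31214814 0.35914806] [ 4.74594770e-01  1.97507257e-01  9.17933688e-01 -5.85561522e-05
  2.02738015e+00 -7.42818830e-01]
red ([420.4, 163.1], [411, 151, 26, 30, 369]) [0.5441 0.44   0.215 ]
red ([223.5, 190.3], [217, 186, 14, 10, 46]) [0.507 0.268 0.215]
red ([263.0, 239.3], [261, 236, 4, 7, 14]) [0.5644 0.284  0.215 ]
red ([266.2, 263.8], [248, 244, 37, 40, 1084]) [0.5901 0.2775 0.215 ]
blue ([173.8, 34.5], [156, 0, 38, 72, 621]) [0.3795 0.2819 0.215 ]
blue ([279.4, 56.2], [230, 32, 101, 47, 827]) [0.422  0.3533 0.215 ]
blue ([301.5, 123.6], [279, 103, 43, 43, 1159]) [0.4764 0.353  0.215 ]
```

View pics/w1.png

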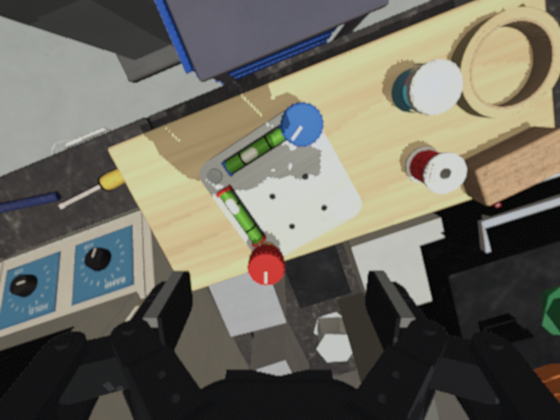

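```bash
cat >> h.py <<'E'
RED=np.array([.590,.2765]);BLUE=np.array([.4755,.353])
def rect(im,cal,z=.188,ppm=4):
    # ortho strips along pivot->red and pivot->blue, 130mm long, 40 mm wide; column = mm from pivot*ppm (+15mm)
    d=BLUE-RED;P=(RED+BLUE)/2+np.array([-d[1],d[0]])/2
    if (P-(RED+BLUE)/2)[1]>0: P=RED+BLUE-P
    out=[]
    for E in(RED,BLUE):
        u=(E-P)/np.linalg.norm(E-P);n=np.array([-u[1],u[0]])
        A,B=np.meshgrid((np.arange(140*ppm)/ppm-20)/1e3,(np.arange(50*ppm)/ppm-25)/1e3)
        X=np.stack([P[0]+A*u[0]+B*n[0],P[1]+A*u[1]+B*n[1],0*A+z],-1)
        m=proj(cal,X).reshape(*A.shape,2).astype(np.float32)
        out.append(cv2.remap(im,m[...,0],m[...,1],cv2.INTER_CUBIC))
    return np.vstack(out)
E
python3 - <<'E'
from h import *
im=cv2.imread('pics/w1.png');cal=robot.calibration('wrist')
cv2.imwrite('pics/r1.png',rect(im,cal))
E
```

```text
(no output)
```

View pics/r1.png

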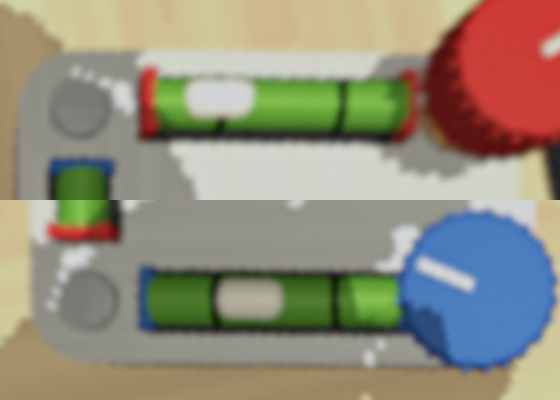

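```bash
python3 -m inch '[[-2.2,-0.5,0,0,0,0,1],[-2.2,-0.5,0,0,0,0,1],[-2.2,-0.4,0,0,0,0,1],[0,0,2,0,0,0,1],[0,0,2,0,0,0,1],[0,0,2,0,0,0,1],[0,0,2,0,0,0,1],[0,0,2,0,0,0,1],[0,0,0,0,0,0,1],[0,0,0,0,0,0,1]]'
python3 - <<'E'
from h import *
print(shift([.590,.2765,.217]),robot.sense()['wrist_force'],robot.sense()['qpos'].round(3))
E
```

```text
time: 3.05
position: [0.5881, 0.2781, 0.2591]
eef_rot: [-0.546, -3.091, 0.002]
wrist_force: [0.2, 0.1, 0.1]
opening: 0.0857
grasp_force: 0.0
[-0.24 -0.08  4.2 ] [0.18235272 0.10906973 0.07822019] [ 0.389  0.236  1.055  0.     1.854 -0.832]
```

```bash
python3 -m inch '[[-0.2,-0.1,1.4,0,0,0,1],[0,0,1.4,0,0,0,1],[0,0,1.4,0,0,0,1],[0,0,0,0,0,0,1],[0,0,0,0,0,0,0],[0,0,0,0,0,0,0],[0,0,0,0,0,0,0],[0,0,0,0,0,0,0],[0,0,0,0,0,0,0],[0,0,0,0,0,0,0]]'
```

```text
time: 3.88
position: [0.5911, 0.276, 0.22]
eef_rot: [0.548, 3.091, 0.002]
wrist_force: [-1.2, 0.2, 5.8]
opening: 0.0336
grasp_force: 60.2
```

```bash
python3 -m inch '[[0,0,0,0,0,5,0],[0,0,0,0,0,6,0],[0,0,0,0,0,6,0],[0,0,0,0,0,6,0],[0,0,0,0,0,6,0],[0,0,0,0,0,6,0],[0,0,0,0,0,6,0],[0,0,0,0,0,5,0],[0,0,0,0,0,4,0],[0,0,0,0,0,0,0]]'
python3 - <<'E'
from h import *
s=robot.sense();cal=robot.calibration('wrist');im=robot.read_camera('wrist')[:,:,::-1].copy();t=robot.read_camera('top')[:,:,::-1].copy()
print(s['position'],s['wrist_force'],s['torque'],s['qpos'])
cv2.imwrite('pics/r2.png',np.hstack([cv2.resize(rect(im,cal),(400,286)),cv2.resize(t[150:264,240:400],(400,286))]))
E
```

```text
time: 4.72
position: [0.5927, 0.2777, 0.22]
eef_rot: [1.806, 2.567, 0.013]
wrist_force: [8.6, 7.0, 3.4]
opening: 0.0339
grasp_force: 60.3
[0.59270532 0.27765257 0.22002439] [8.56298097 7.03178247 3.37146165] [ 0.98972615 -1.06496365 -0.04656796] [3.85280191e-01 2.28590558e-01 1.13176252e+00 1.74011370e-03
 1.77269991e+00 4.10596240e-02]
```

View pics/r2.png

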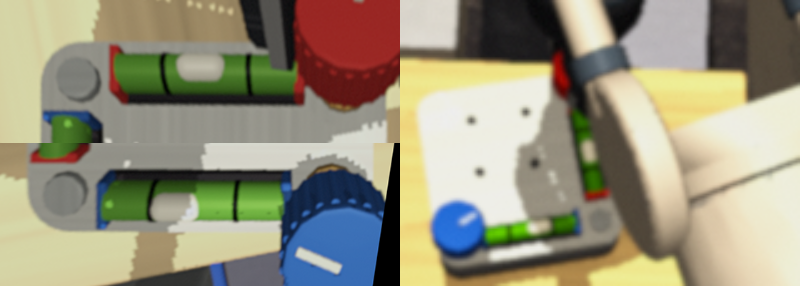

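```bash
python3 -m inch '[[0,0,0,0,0,4,0],[0,0,0,0,0,3,0],[0,0,0,0,0,0,0],[0,0,0,0,0,0,0],[0,0,0,0,0,0,1],[0,0,0,0,0,0,1],[0,0,0,0,0,0,1],[0,0,0,0,0,0,1],[0,0,0,0,0,0,1],[0,0,0,0,0,0,1]]'
python3 -m inch '[[0,0,-2.5,0,0,0,1],[0,0,-2.5,0,0,0,1],[0,0,-2.5,0,0,0,1],[0,0,-2.5,0,0,0,1],[0,0,0,0,0,-6,1],[0,0,0,0,0,-6,1],[0,0,0,0,0,-6,1],[0,0,0,0,0,-6,1],[0,0,0,0,0,-6,1],[0,0,0,0,0,0,1]]'
python3 - <<'E'
from h import *
s=robot.sense();print(s['position'],s['wrist_force'],s['qpos'].round(3),shift([.4755,.353,.26]))
E
```

```text
time: 5.65
position: [0.5907, 0.2756, 0.2178]
eef_rot: [-1.958, -2.457, 0.001]
wrist_force: [0.2, 0.5, -0.2]
opening: 0.0852
grasp_force: 0.0
time: 6.48
position: [0.5907, 0.2757, 0.3179]
eef_rot: [-1.25, -2.882, 0.0]
wrist_force: [-0.5, 0.4, -0.0]
opening: 0.0859
grasp_force: 0.0
[0.59074994 0.27574267 0.31792408] [-0.51748725  0.4180216  -0.00080137] [ 0.385  0.266  0.914 -0.     1.962 -0.368] [13.52 -3.13  5.79]
```

```bash
python3 -m inch '[[2,-0.5,-1,0,0,0,1],[2,-0.5,-1,0,0,0,1],[2,-0.5,-1,0,0,0,1],[2,-0.5,-1,0,0,0,1],[0,0,0,0,0,0,1],[0,0,0,0,0,0,1],[0,0,0,0,0,0,1],[0,0,0,0,0,0,1],[0,0,0,0,0,0,1],[0,0,0,0,0,0,1]]'
python3 - <<'E'
from h import *
cal=robot.calibration('wrist');im=robot.read_camera('wrist')[:,:,::-1].copy();t=robot.read_camera('top')[:,:,::-1].copy()
ct=robot.calibration('top')
cv2.imwrite('pics/r3.png',np.hstack([cv2.resize(rect(im,cal,.191),(400,286)),cv2.resize(rect(t,ct,.191),(400,286))]))
print(shift([.4755,.353,.26]),np.round(-np.array(cal['R']).T@cal['t'],3))
E
```

```text
time: 7.32
position: [0.5222, 0.3202, 0.357]
eef_rot: [-1.257, -2.878, 0.002]
wrist_force: [-0.4, 1.2, -0.2]
opening: 0.0854
grasp_force: 0.0
[ 5.55 -1.19  9.74] [0.466 0.382 0.48 ]
```

View pics/r3.png

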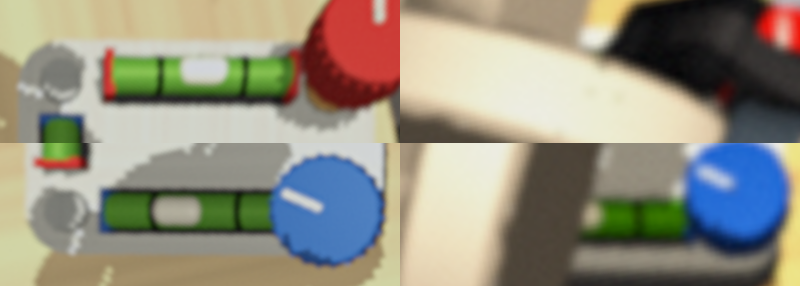

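```bash
python3 -m inch '[[1.8,-0.4,0,0,0,0,1],[1.8,-0.4,0,0,0,0,1],[1.9,-0.4,0,0,0,0,1],[0,0,2.4,0,0,0,1],[0,0,2.4,0,0,0,1],[0,0,2.4,0,0,0,1],[0,0,2.5,0,0,0,1],[0,0,0,0,0,0,1],[0,0,0,0,0,0,1],[0,0,0,0,0,0,1]]'
python3 - <<'E'
from h import *
print(shift([.4755,.353,.218]),robot.sense()['qpos'].round(3))
E
```

```text
time: 8.25
position: [0.4758, 0.353, 0.2628]
eef_rot: [1.255, 2.879, 0.003]
wrist_force: [0.2, 0.8, 1.5]
opening: 0.0853
grasp_force: 0.0
[ 0.03 -0.03  4.48] [ 0.581  0.072  1.228 -0.     1.839 -0.168]
```

```bash
python3 -m inch '[[0,0,1.5,0,0,0,1],[0,0,1.5,0,0,0,1],[0,0,1.4,0,0,0,1],[0,0,0,0,0,0,1],[0,0,0,0,0,0,0],[0,0,0,0,0,0,0],[0,0,0,0,0,0,0],[0,0,0,0,0,0,0],[0,0,0,0,0,0,0],[0,0,0,0,0,0,0]]'
python3 -m inch '[[0,0,0,0,0,5,0],[0,0,0,0,0,6,0],[0,0,0,0,0,6,0],[0,0,0,0,0,4,0],[0,0,0,0,0,3,0],[0,0,0,0,0,0,0],[0,0,0,0,0,0,0],[0,0,0,0,0,0,1],[0,0,0,0,0,0,1],[0,0,0,0,0,0,1]]'
python3 -m inch '[[0,0,0,0,0,0,1],[0,0,0,0,0,0,1],[0,0,-2.5,0,0,0,1],[0,0,-2.5,0,0,0,1],[0,0,-2.5,0,0,0,1],[0,0,-2.5,0,0,0,1],[0,0,-2.5,0,0,0,1],[0,0,-1.5,0,0,0,1],[0,0,0,0,0,0,1],[0,0,0,0,0,0,1]]'
python3 - <<'E'
from h import *
print(shift([.5222,.3202,.357]))
E
```

```text
time: 9.08
position: [0.4758, 0.3531, 0.2189]
eef_rot: [1.255, 2.879, 0.004]
wrist_force: [-0.2, -0.4, 6.0]
opening: 0.0341
grasp_force: 59.5
time: 9.92
position: [0.4753, 0.3529, 0.2166]
eef_rot: [-1.826, -2.556, 0.001]
wrist_force: [0.2, 0.7, -0.1]
opening: 0.0691
grasp_force: 0.0
time: 10.75
position: [0.4757, 0.3531, 0.3574]
eef_rot: [1.826, 2.556, 0.002]
wrist_force: [0.6, 0.3, 0.4]
opening: 0.0855
grasp_force: 0.0
[-4.62  3.34  0.05]
```

```bash
python3 -m inch '[[-1.5,1.1,0,0,0,0,1],[-1.5,1.1,0,0,0,0,1],[-1.6,1.1,0,0,0,0,1],[0,0,0,0,0,-6,1],[0,0,0,0,0,-6,1],[0,0,0,0,0,-6,1],[0,0,0,0,0,-6,1],[0,0,0,0,0,0,1],[0,0,0,0,0,0,1],[0,0,0,0,0,0,1]]'
python3 - <<'E'
from h import *
cal=robot.calibration('wrist');im=robot.read_camera('wrist')[:,:,::-1].copy()
cv2.imwrite('pics/r4.png',rect(im,cal,.191))
E
```

```text
time: 11.58
position: [0.5214, 0.3201, 0.3556]
eef_rot: [-1.259, -2.877, 0.003]
wrist_force: [-0.7, -1.0, 0.5]
opening: 0.085
grasp_force: 0.0
```

View pics/r4.png

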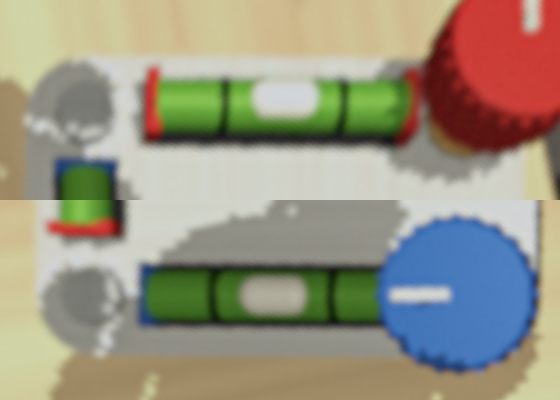

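The picture shows both bubbles nearly centred between their lines. Red spans columns 252–320 with lines at 224 and 343, and blue spans 239–307 with lines at 212 and 332. The gripper is clear, so I'm handing in.

```bash
python3 -c "
from rig import robot
print(robot.close_job())"
```

```text
the job is handed in; nothing more can be done
None
```

Both bubbles rest between their black lines, within about 1 mm of the middle in the last picture; the gripper had let go and was clear of the stage when I handed the job in at about 12 s.

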